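# Close up a food processor and hold its drive stem home

### The job

Shut the small hatch on the front of the food-processor base first, pushing it until it snaps onto its catch. Then pick up the grey drive stem, put it upright over the spindle, turn it until the splines mesh, slide it home and press the sprung collar all the way down; finish while still holding the stem pressed down, and leave the other things on the table where they are.

Things in the scene. Friction and masses are not known exactly. Their poses are not given: they have to be found in the camera images.
- deck (a point): centre of the flat top of the fixed white food-processor motor base (a box 170 x 170 x 120 mm, its top 120 mm above the table); z up, -x is the side with the hatch, which faces roughly towards the robot. The spindle stands upright in the middle of this top
- hatch (a joint): angle of the hatch, rad: 0 is shut against its stop, grows as it opens towards the robot (up to 1.7); starts ajar and stays where left. Over about the last 0.12 rad a sprung catch resists with some 5 N at the free edge, snaps over at about 0.05 rad and then holds the hatch shut
- hatch_hinge (a point): on the upright hinge axis of the hatch, at half the hatch's height (60 mm above the table), at the left edge of the hatch seen from the robot. The point turns with the hatch: its -y axis runs along the panel to the free edge and its -x axis points out of the outer face
- hatch_push (a point): point on the outer face of the hatch (white panel, 110 wide x 74 high x 6 mm thick, from 23 to 97 mm above the table), 95 mm from the hinge and 15 mm from the free edge, at half height; axes as at the hinge
- spindle_top (a point): top of the steel spindle, on its axis, 46.5 mm above the top of the motor base. The spindle has four fins (splines) forming a cross 28 mm across, fins 5 mm thick with rounded tops, running straight down to the base; x and y axes lie along the fins (the cross looks the same every quarter turn). It turns only stiffly (0.3 N m)
- collar (a joint): travel of the black sprung ring (60 mm outside, 35 mm inside diameter) round the foot of the spindle, m: 0 is up, 0.008 is fully down on its stop. Its spring pushes up with 3 N at 0 and 9 N at 0.008
- collar_top (a point): centre of the collar's upper face, on the spindle axis: 14 mm above the top of the motor base when up, 6 mm when fully down
- stem: grey plastic drive stem standing loose on the table, 88 mm tall, 0.12 kg: a 46 mm round hub, 54 mm tall, open below, with a square grip on top. Origin at the centre of the underside, z up. Its bore, 50 mm deep, is a cross of two slots 8 mm wide, 32 mm long, along the stem's x and y axes: 1.5 mm to spare each side of the fins. Its underside presses the collar when on the spindle
- stem_grip (a point): centre of the stem's solid square grip (26 x 26 mm, 34 mm tall), 71 mm above the stem's underside; axes as the stem's. The grip's faces are square to x and y, and four small outer ribs on the hub also mark the slots
- lamp_cup: bystander: round brass lamp fitting, 48 mm wide, 64 mm tall; origin under its centre
- grease_jar: bystander: round jar, 46 mm wide, 55 mm tall; origin under its centre
- screwdriver: bystander: screwdriver lying on the table
- lamp_ring: bystander: brass ring 44 mm wide, 6 mm thick; origin under its centre
- parts_bowl: bystander: white bowl 90 mm wide, 35 mm tall; origin under its centre
- flask: bystander: green flask 70 mm wide, 200 mm tall; origin under its centre
- wrench: bystander: steel wrench lying on the table
There are look-alikes about, which are no part of the job. Of the things like the stem, leave any that is green, pink or red; of the rest the larger one is meant.

How it is judged:
On the way, in this order (a step that is already met when the one before it is completed fails the run):
1. the hatch is shut on its catch while the stem is not yet on the spindle (value of joint hatch below 0.03 rad and distance between stem and deck above 0.06 m), for 0.2 s.
2. the stem is lifted clear of the table (height (world z) of stem above 0.05 m), for 0.1 s.
3. the stem is meshed on the spindle and presses the collar down (horizontal distance between stem and spindle_top below 0.004 m and z of stem in the frame of deck below 0.0095 m and value of joint collar above 0.0055 m), for 0.2 s.
At the end, for the whole second after the job is handed in: For the last second: hatch shut (within 0.03 rad); stem upright (0.08 rad), within 4 mm of the spindle axis, its underside under 9.5 mm above the base's top, pressing the collar over 5.5 of its 8 mm down with over 4 N, held by the fingers, still (all of step 3 and value of joint hatch below 0.03 rad and angle between stem's own z axis and vertical below 0.08 rad and contact force between stem and collar above 4 N and contact force between the fingers and stem above 2 N and linear speed of stem below 0.03 m/s); the arm keeps its last pose, push and grip.
It fails at once if another thing on the table is displaced by more than 4 cm (distance of any of lamp_cup, grease_jar, screwdriver, lamp_ring, parts_bowl, flask, wrench from where it was at the start of the episode above 0.04 m).
It also fails if it takes over 58 s, if anything falls off the work surface, if the arm or the gripper's body presses on something with over 40 N, if the wrist force passes 120 N, or if a joint passes its speed limit or range.

### The arm

A 7-joint arm with a two-finger parallel gripper is mounted at the origin on the work surface. World frame = base frame: x ahead of the robot, y to its left, z up, the work surface at z = 0. Lengths are in m, angles in rad, forces in N, time in s.
With the tool pointing down it reaches from about 0.425 to 0.825 m from the base axis. Payload 3.6 kg.
Tool frame: the origin (TCP) lies at the very end of the fingers, on their centre line; the grasp point (between the pads) lies 19 mm behind it; x points along the fingers, y is the direction in which the jaws open and shut, and the axes are right-handed (so a half turn about x gives the same grasp; the last joint's range is limited). The gripper opens to 93 mm and grips with 3 to 60 N. Pads are 15 mm wide; open, the fingers measure 128 mm over their backs; the gripper's body (75 mm by 188 mm) begins 65 mm behind the grasp point.
Start: joints at [-0.026, 0.615, -0.013, 1.423, 0.008, 1.103, -0.04], TCP at [0.65, 0, 0.219] pointing down, gripper open.
Joint ranges: [-3.12, 3.12], [-0.3, 2.06], [-1.34, 1.32], [0.26, 2.42], [-1.36, 4.5], [0.01, 1.98], [-2.84, 2.84]. Speed limits (rad/s): [2.79, 2.79, 3.14, 3.14, 3.14, 3.14, 3.14].

### API

Orientations are given as a 3x3 rotation matrix whose columns are the frame's x, y, z axes.
In Python, from plant import observe, get_image, camera_params, hand_in gives the robot as it stands.
- The arm moves only by the tool drive_tool, never from a script. Its arguments are lists of equal length, an entry for each row: "linear": the shift along the tool's x, y, z in mm, a list of three; "rotation": the turn, a rotation vector about the tool's x, y, z in rad, a list of three; "jaw": the finger opening in mm, from 0 to 93. In form: {"linear": [[x, y, z], ...], "rotation": [[wx, wy, wz], ...], "jaw": [jaw, ...]}. A call has 1 to 10 rows; each row shifts and turns the pose as measured when the row begins, along the tool's axes as they then stand; what a row does not reach is not made up. A row lasts 1/10 s, in which the tool goes at most 50 mm and 8.59 degrees, less where a joint would pass 70% of its speed; a pose out of reach is approached as far as the arm can. A call with a gripper value outside its range is refused whole. The fingers move at their own pace and stop on an object; "force" is the grip in N (left out, the last holds). Time passes only in rows, so rows that do not move let the fingers close. It gives the time, the measured TCP pose, the force and the opening at its end, in the units of the state.
- observe(): the state, without advancing time (a new reading comes with each control period).
- get_image(name): name is "scene" or "side" or "wrist"; returns the picture (480x640x3 uint8, red, green, blue); there is no depth.
- camera_params(name): a dict with "mtx" (3x3 intrinsics, pixels), "pose" (4x4, takes a point from camera to world coordinates); the wrist camera has in their place "hand_eye" (4x4, takes a point from camera to tool coordinates, whose origin is the TCP and whose axes are the tool frame's). Camera axes: x right, y down, z forward; pixel columns grow to the right and rows downward; lengths in m; the calibration is good to about 2 mm. A picture is of the moment at which its call begins: read the wrist's pose just before it. camera_params takes no time and is no camera call.
- hand_in(): hands the job in, once; it reports no verdict.
The state is a dict: "clock": time; "joint_positions": joint angles; "qvel": joint speeds; "joint_efforts": joint torques, N m; "position": TCP position; "tcp_rot": TCP orientation; "force": force on the tool from outside, world axes, zero at the start; "wrist_torque": the same for the moment, N m; "gripper_width": opening from 0.0 (shut) to 1.0 (fully open).
Only numpy, scipy, OpenCV 4.12 (cv2) and the standard library are available. Lean on these libraries where they do the work, as an engineer would, in place of code of your own. Each camera call takes 0.05 s, during which the arm holds its last target.

## Working session

There is one attempt and no reset: what is moved stays moved. The work goes in short steps, Python scripts to look and compute and a tool call to move; the robot and the scene stay as the last step left them, time stands still between calls to the robot, and variables do not carry over. Pictures are saved under pics/ and viewed, and the job is handed in when it is done.

Besides the shell and the picture viewer there is one more tool, called after "Request:" as a command line: name --argument value ..., lists and objects as JSON in quotes. drive_tool: Moves the arm, as the interface text tells. Its arguments: {"type":"object","properties":{"linear":{"type":"array"},"rotation":{"type":"array"},"jaw":{"type":"array"},"force":{"type":"number"}},"required":["linear","rotation","jaw"]}

```bash
ls; mkdir -p pics; python3 - <<'E'
from plant import observe,get_image,camera_params
import cv2
s=observe();print(s)
for n in("scene","side","wrist"):
    im=get_image(n);cv2.imwrite(f"pics/{n}0.png",im[:,:,::-1]);print(n,camera_params(n))
E
```

```text
pics
{'clock': 0.0, 'joint_positions': array([-0.02649294,  0.61591867, -0.01261786,  1.42487418,  0.00813402,
        1.10341918, -0.0404066 ]), 'qvel': array([-0.00095107, -0.00204969,  0.00108788, -0.00066033,  0.00101558,
        0.0011047 ,  0.00245527]), 'joint_efforts': array([ 5.37042069e-04, -4.58937871e+01,  2.08912762e-01, -1.65743172e+01,
       -6.11085235e-02,  2.03703978e-02,  2.53581929e-04]), 'position': array([ 6.49209357e-01, -4.56646469e-06,  2.17489748e-01]), 'tcp_rot': array([[-2.56774027e-03,  9.99996701e-01,  6.93546309e-05],
       [-6.68625445e-05,  6.91831732e-05, -9.99999995e-01],
       [-9.99996701e-01, -2.56774490e-03,  6.66846795e-05]]), 'force': array([ 0.47495109, -0.54093792, -0.81153076]), 'wrist_torque': array([-0.0105902 ,  0.00846331,  0.00954958]), 'gripper_width': 0.9989686760698286}
scene {'mtx': array([[437.97729541,   0.        , 320.17400244],
       [  0.        , 437.97729541, 240.91631141],
       [  0.        ,   0.        ,   1.        ]]), 'pose': array([[ 0.41541617,  0.58323693, -0.69804304,  1.2210959 ],
       [ 0.90952069, -0.25
[... 403 characters left out ...]
[-0.40539847,  0.58732972, -0.70049688,  0.70298821],
       [ 0.01246673, -0.76266711, -0.64667106,  0.74274786],
       [ 0.        ,  0.        ,  0.        ,  1.        ]])}
wrist {'mtx': array([[382.00503242,   0.        , 312.77288011],
       [  0.        , 382.00503242, 238.39091545],
       [  0.        ,   0.        ,   1.        ]]), 'hand_eye': array([[-5.74429402e-04, -2.80853275e-01,  9.59750545e-01,
        -1.65073383e-01],
       [ 9.99999824e-01, -3.05734307e-04,  5.09051881e-04,
         1.20496188e-03],
       [ 1.50459780e-04,  9.59750668e-01,  2.80853401e-01,
        -7.78960113e-02],
       [ 0.00000000e+00,  0.00000000e+00,  0.00000000e+00,
         1.00000000e+00]])}
```

View pics/scene0.png

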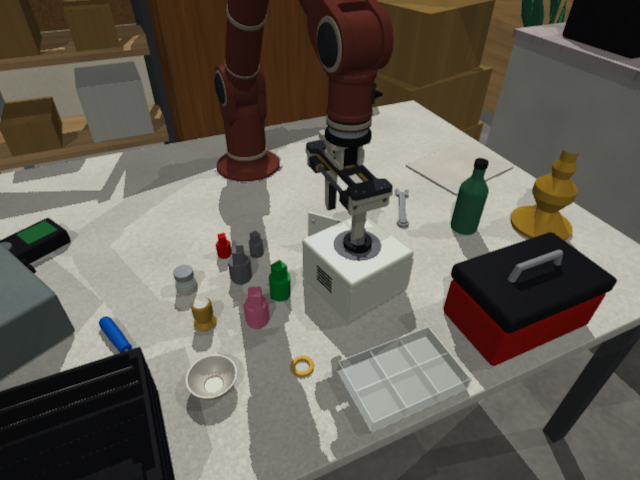

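View pics/side0.png

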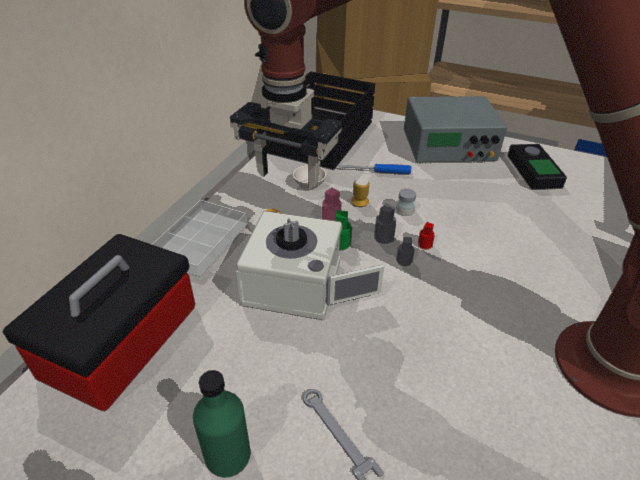

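View pics/wrist0.png

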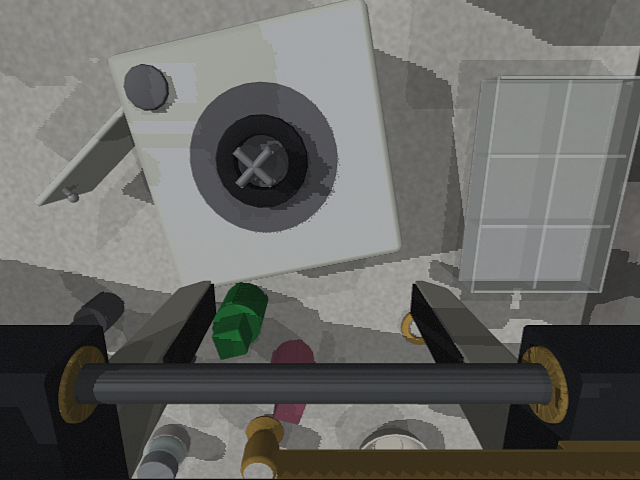

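```bash
cat > h.py <<'E'
import numpy as np,cv2
from plant import observe,get_image,camera_params
def cam(n,s=None):
    p=camera_params(n)
    if n=="wrist":
        T=np.eye(4);T[:3,:3]=s["tcp_rot"];T[:3,3]=s["position"];return p["mtx"],T@p["hand_eye"]
    return p["mtx"],p["pose"]
def ray(c,uv):
    K,P=c;d=P[:3,:3]@np.linalg.solve(K,[uv[0],uv[1],1]);return P[:3,3],d/np.linalg.norm(d)
def onz(c,uv,z):
    o,d=ray(c,uv);return o+d*(z-o[2])/d[2]
def proj(c,X):
    K,P=c;q=P[:3,:3].T@(np.asarray(X)-P[:3,3]);q=K@q;return q[:2]/q[2]
def tri(rs):
    A=np.zeros((3,3));b=np.zeros(3)
    for o,d in rs:
        M=np.eye(3)-np.outer(d,d);A+=M;b+=M@o
    X=np.linalg.solve(A,b);return X,[np.linalg.norm((np.eye(3)-np.outer(d,d))@(X-o)) for o,d in rs]
E
python3 - <<'E'
from h import *
import pickle
ims={n:cv2.imread(f"pics/{n}0.png") for n in("scene","side","wrist")}
def crop(n,x,y,w,h,f,o): cv2.imwrite(f"pics/{o}.png",cv2.resize(ims[n][y:y+h,x:x+w],None,fx=f,fy=f,interpolation=cv2.INTER_CUBIC))
crop("scene",200,210,200,130,4,"c_scene"); crop("side",220,180,240,150,3,"c_side"); crop("wrist",20,0,400,300,2,"c_wrist")
s=observe();w=cam("wrist",s)
for uv in [(108,58),(365,0),(400,250),(182,288)]: print(uv,onz(w,uv,.12).round(4))
print("sp",onz(w,(260,166),.1665), onz(w,(262,160),.134))
E
```

```text
(108, 58) [0.5215 0.1194 0.12  ]
(365, 0) [0.6822 0.1516 0.12  ]
(400, 250) [ 0.7136 -0.0077  0.12  ]
(182, 288) [ 0.5531 -0.0376  0.12  ]
sp [0.6211189 0.0567783 0.1665   ] [0.61806912 0.0573946  0.134     ]
```

View pics/c_scene.png

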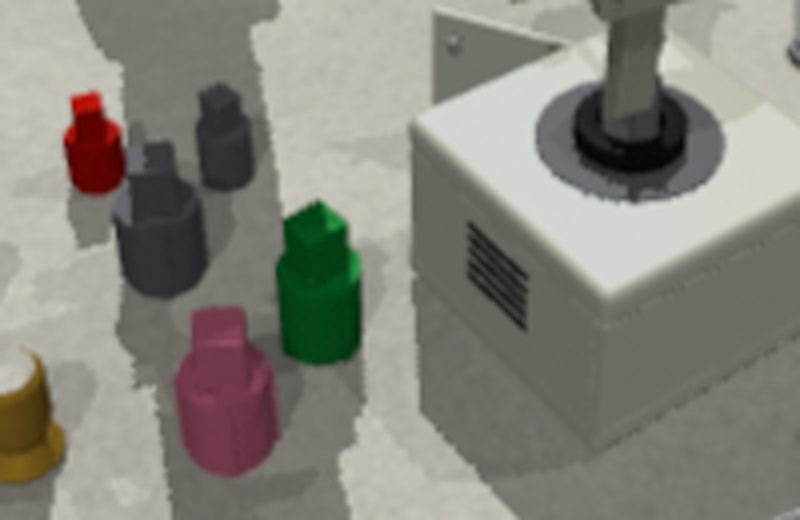

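View pics/c_side.png

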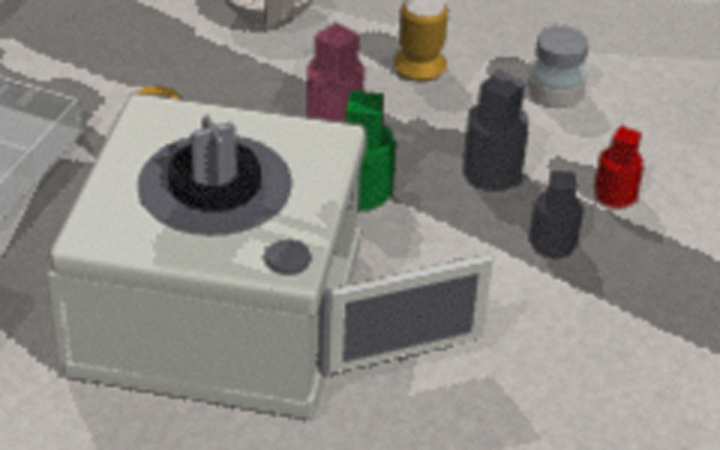

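View pics/c_wrist.png

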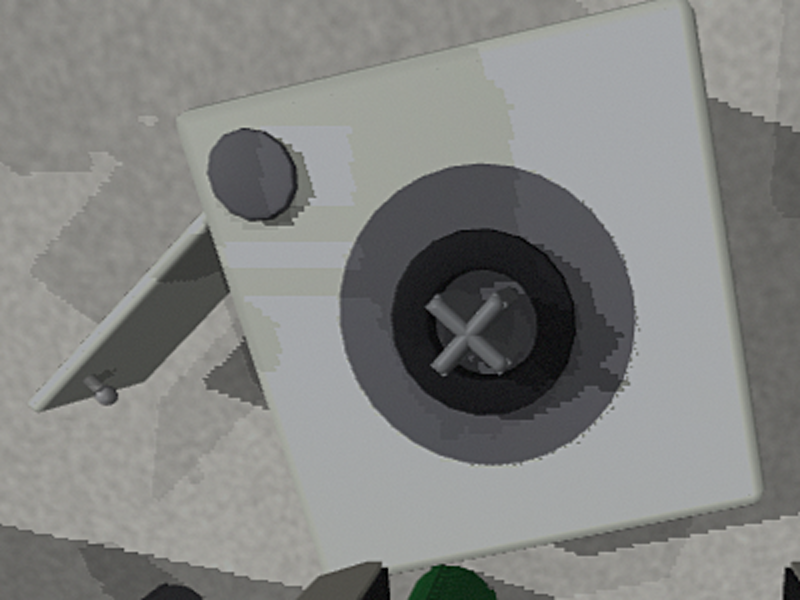

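```bash
python3 - <<'E'
from h import *
s=observe();w=cam("wrist",s);sc=cam("scene");sd=cam("side")
np.set_printoptions(precision=4,suppress=True)
t=lambda x,y:(x/2+20,y/2); q=lambda x,y:(x/4+200,y/4+210); r=lambda x,y:(x/3+220,y/3+180)
c=onz(w,t(468,334),.1665);print("spindle wrist",c,"collar",onz(w,t(484,322),.134))
for a,b in (((432,299),(505,371)),((500,297),(438,372))):
    A,B=onz(w,t(*a),.1645),onz(w,t(*b),.1645);d=B-A;print("fin",np.linalg.norm(d),np.degrees(np.arctan2(d[1],d[0])))
print("spindle side",onz(sd,r(215,125),.1665), onz(sd,r(213,177),.134))
print("collar scene",onz(sc,q(630,130),.134))
print("hatch free top wrist",onz(w,t(36,404),.097),"side",onz(sd,r(490,260),.097),"scene",onz(sc,q(433,10),.097))
print("hatch along top", onz(w,t(200,222),.097),"side hinge",onz(sd,r(330,291),.097), onz(sd,r(330,372),.023),"free bottom",onz(sd,r(487,331),.023))
print("stem top side",onz(sd,r(503,82),.088),"scene",onz(sc,q(155,150),.088), "tri",tri([ray(sd,r(503,82)),ray(sc,q(155,150))]))
print("stem base side",onz(sd,r(495,176),0),"scene",onz(sc,q(162,268),0.0))
print("smallgrey",onz(sd,r(563,174),.06),onz(sc,q(221,92),.06))
print("green",onz(sd,r(366,98),.088),onz(sc,q(318,215),.088))
print("red",onz(sd,r(628,132),.06))
E
```

```text
spindle wrist [0.6177 0.0562 0.1665] collar [0.618  0.0568 0.134 ]
fin 0.028188670820327395 -45.48781184812071
fin 0.02788180661454346 -131.33671901208766
spindle side [0.6146 0.0544 0.1665] [0.6111 0.0661 0.134 ]
collar scene [0.6237 0.0525 0.134 ]
hatch free top wrist [0.4419 0.023  0.097 ] side [0.4359 0.0268 0.097 ] scene [0.4392 0.0213 0.097 ]
hatch along top [0.5135 0.0886 0.097 ] side hinge [0.5172 0.0947 0.097 ] [0.5156 0.0938 0.023 ] free bottom [0.4343 0.0161 0.023 ]
stem top side [ 0.4902 -0.1696  0.088 ] scene [ 0.4872 -0.1649  0.088 ] tri (array([ 0.4896, -0.1657,  0.0905]), [np.float64(0.0004357470737699317), np.float64(0.0004357470737699601)])
stem base side [ 0.4866 -0.167   0.    ] scene [ 0.4868 -0.1701  0.    ]
smallgrey [ 0.4259 -0.1193  0.06  ] [ 0.4183 -0.1072  0.06  ]
green [ 0.5751 -0.1086  0.088 ] [ 0.5722 -0.1018  0.088 ]
red [ 0.3956 -0.1865  0.06  ]
```

Request:
drive_tool --linear '[[0,-41,-13],[0,-41,-13],[0,-41,-13],[0,-41,-13],[0,-41,-13],[0,0,0],[0,0,0],[0,0,0],[0,0,0],[0,0,0]]' --rotation '[[0,0,0],[0,0,0],[0,0,0],[0,0,0],[0,0,0],[-0.148,0,0],[-0.148,0,0],[-0.148,0,0],[-0.148,0,0],[-0.148,0,0]]' --jaw '[0,0,0,0,0,0,0,0,0,0]' --force 20

```text
clock: 1.15
position: [0.4309, 0.0669, 0.2133]
tcp_rot: [[-0.011, 0.733, 0.68], [-0.003, 0.68, -0.733], [-1.0, -0.01, -0.005]]
force: [-0.4, 0.4, 0.6]
gripper_width: 0.193
```

Request:
drive_tool --linear '[[0,0,0],[0,0,0],[0,0,0],[0,0,0],[0,0,0],[0,0,0],[0,0,0],[0,0,0]]' --rotation '[[-0.148,0,0],[-0.148,0,0],[-0.148,0,0],[-0.148,0,0],[-0.148,0,0],[-0.148,0,0],[-0.1,0,0],[0,0,0]]' --jaw '[0,0,0,0,0,0,0,0]'

```text
clock: 1.95
position: [0.4291, 0.066, 0.2122]
tcp_rot: [[-0.014, -0.181, 0.983], [-0.004, 0.984, 0.181], [-1.0, -0.001, -0.014]]
force: [0.5, 1.3, -0.9]
gripper_width: 0.003
```

```bash
python3 - <<'E'
from h import *
np.set_printoptions(precision=4,suppress=True)
s=observe();print(s["position"],s["tcp_rot"],s["joint_positions"],s["gripper_width"])
for n in("scene","wrist","side"): cv2.imwrite(f"pics/{n}1.png",get_image(n)[:,:,::-1])
E
```

```text
[0.4291 0.066  0.2122] [[-0.014  -0.1806  0.9835]
 [-0.004   0.9836  0.1805]
 [-0.9999 -0.0014 -0.0145]] [ 0.1374  0.3277 -0.4485  1.9987  0.1835  0.8687  1.3409] 0.003067404319839553
```

View pics/wrist1.png

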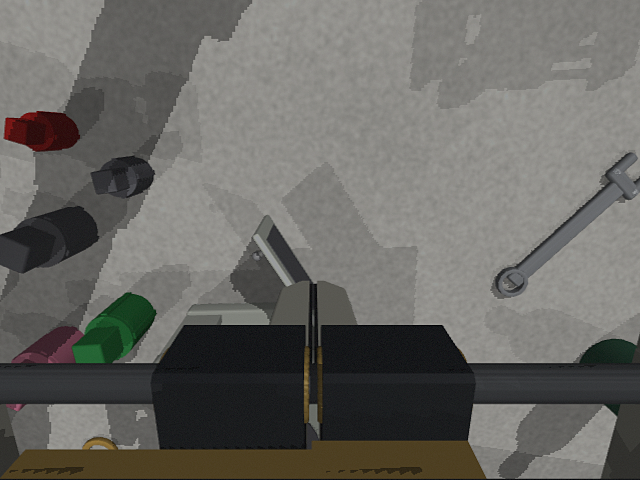

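View pics/scene1.png

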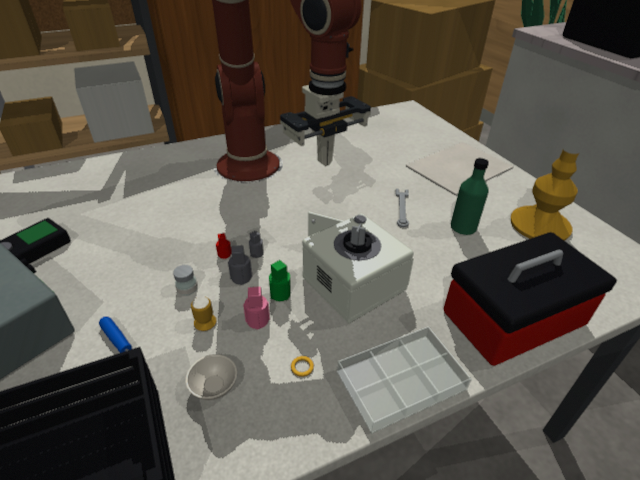

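Request:
drive_tool --linear '[[40,0,2],[40,0,2],[40,0,1],[30,0,0],[0,0,0]]' --rotation '[[0,-0.007,0],[0,-0.007,0],[0,0,0],[0,0,0],[0,0,0]]' --jaw '[0,0,0,0,0]'

```text
clock: 2.6
position: [0.4388, 0.0675, 0.0601]
tcp_rot: [[0.011, -0.17, 0.985], [-0.001, 0.985, 0.17], [-1.0, -0.003, 0.011]]
force: [-0.3, 0.1, 0.8]
gripper_width: 0.006
```

```bash
python3 - <<'E'
from h import *
s=observe();print(s["position"].round(4),s["tcp_rot"].round(3),s["joint_positions"].round(2),s["force"])
cv2.imwrite("pics/side2.png",get_image("side")[:,:,::-1])
E
```

```text
[0.4388 0.0675 0.0601] [[ 0.011 -0.17   0.985]
 [-0.001  0.985  0.17 ]
 [-1.    -0.003  0.011]] [-0.    0.58 -0.29  2.17  0.39  0.43  1.14] [-0.28565867  0.05745924  0.77244704]
```

View pics/side2.png

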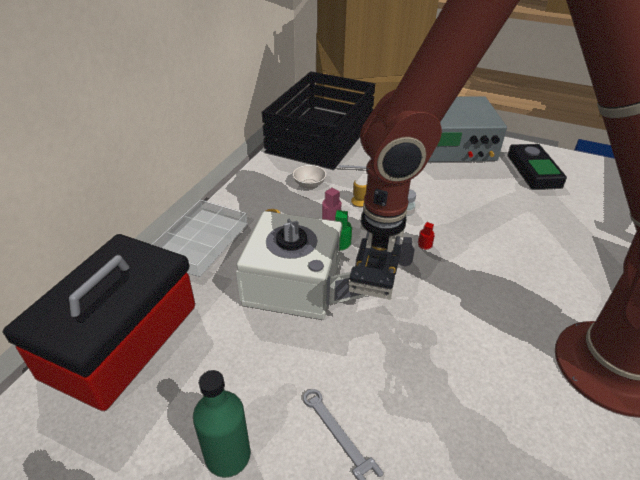

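Request:
drive_tool --linear '[[0,-8,5],[0,-8,5],[0,-8,5],[0,-8,5],[0,-8,5],[0,-8,5],[0,-8,5],[0,-8,5],[0,0,0]]' --rotation '[[0,0.003,0],[0,0.003,0],[0,0.003,0],[0,0,0],[0,0,0],[0,0,0],[0,0,0],[0,0,0],[0,0,0]]' --jaw '[0,0,0,0,0,0,0,0,0]'

```text
clock: 3.55
position: [0.4996, 0.0049, 0.0688]
tcp_rot: [[0.018, -0.164, 0.986], [-0.002, 0.986, 0.164], [-1.0, -0.005, 0.017]]
force: [-0.3, 0.2, 0.1]
gripper_width: 0.006
```

```bash
python3 - <<'E'
from h import *
s=observe();print(s["position"].round(4),s["tcp_rot"].round(3),s["joint_positions"].round(2),s["force"])
for n in("scene","side"):cv2.imwrite(f"pics/{n}3.png",get_image(n)[150:330,200:460,::-1].repeat(3,0).repeat(3,1))
E
```

```text
[0.4996 0.0049 0.0688] [[ 0.018 -0.164  0.986]
 [-0.002  0.986  0.164]
 [-1.    -0.005  0.017]] [ 0.17  0.62 -0.34  2.02  0.38  0.55  1.3 ] [-0.29037176  0.21207679  0.12540232]
```

View pics/side3.png

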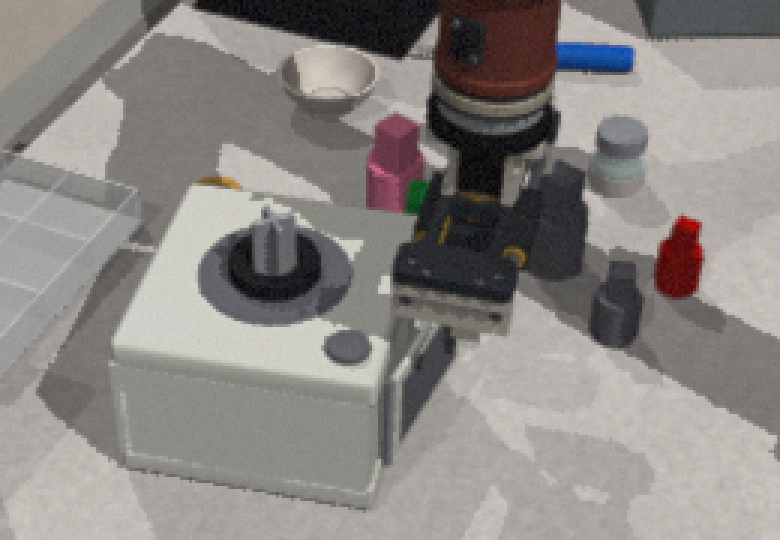

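View pics/scene3.png

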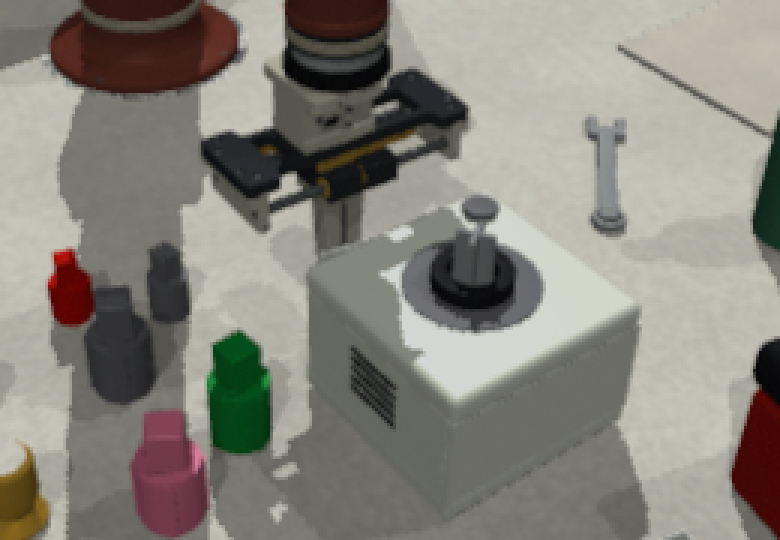

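Request:
drive_tool --linear '[[5,-1,5],[4,0,5],[2,0,4],[1,0,4],[1,0,4]]' --rotation '[[0,0.005,0],[0,0.005,0],[0,0.005,0],[0,0.003,0],[0,0.002,0]]' --jaw '[0,0,0,0,0]'

```text
clock: 4.15
position: [0.5132, 0.0089, 0.0536]
tcp_rot: [[-0.023, -0.168, 0.985], [-0.009, 0.986, 0.168], [-1.0, -0.005, -0.024]]
force: [-6.6, -1.5, 5.4]
gripper_width: 0.011
```

Request:
drive_tool --linear '[[0,0,4],[0,0,4],[0,0,4]]' --rotation '[[0,0,0],[0,0,0],[0,0,0]]' --jaw '[0,0,0]'

```text
clock: 4.45
position: [0.5124, 0.0085, 0.0514]
tcp_rot: [[-0.053, -0.167, 0.984], [-0.018, 0.986, 0.167], [-0.998, -0.009, -0.055]]
force: [-7.1, -1.5, 6.6]
gripper_width: 0.008
```

Request:
drive_tool --linear '[[0,0,7],[-1,0,9],[-1,0,9]]' --rotation '[[0,-0.02,0],[0,-0.02,0],[0,-0.02,0]]' --jaw '[0,0,0]'

```text
clock: 4.75
position: [0.521, 0.0093, 0.0497]
tcp_rot: [[-0.03, -0.168, 0.985], [-0.018, 0.986, 0.167], [-0.999, -0.013, -0.032]]
force: [-18.1, -2.6, 15.0]
gripper_width: 0.006
```

```bash
python3 - <<'E'
from h import *
s=observe();print(s["position"].round(4),s["tcp_rot"].round(3),s["joint_positions"].round(2),s["force"],s["wrist_torque"])
for n in("side",):cv2.imwrite(f"pics/{n}4.png",get_image(n)[150:330,200:460,::-1].repeat(3,0).repeat(3,1))
E
```

```text
[0.521  0.0093 0.0497] [[-0.03  -0.168  0.985]
 [-0.018  0.986  0.167]
 [-0.999 -0.013 -0.032]] [ 0.14  0.69 -0.32  1.93  0.38  0.62  1.3 ] [-18.10684691  -2.60599686  15.01182302] [-0.20319182  3.40695688  0.24795695]
```

View pics/side4.png

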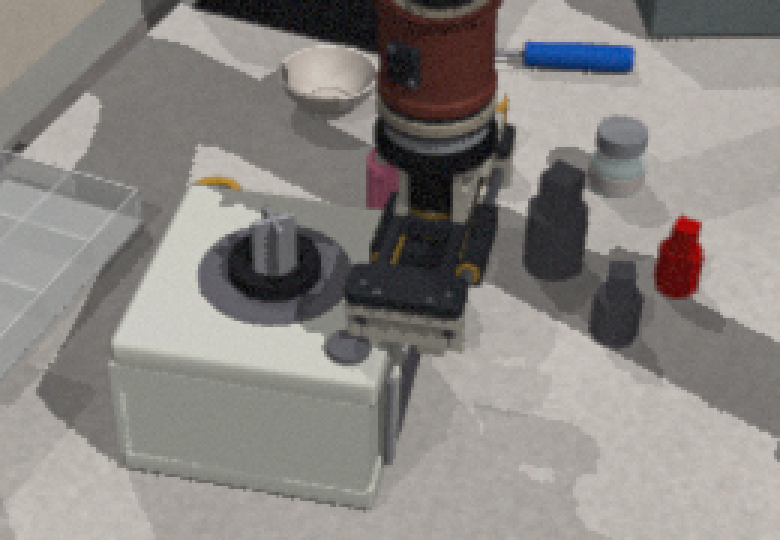

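Request:
drive_tool --linear '[[-10,0,2],[-10,0,2],[-5,0,3]]' --rotation '[[0,0,0],[0,0,0],[0,0,0]]' --jaw '[0,0,0]'

```text
clock: 5.1
position: [0.5208, 0.0101, 0.0722]
tcp_rot: [[-0.048, -0.17, 0.984], [-0.022, 0.985, 0.169], [-0.999, -0.014, -0.051]]
force: [-5.9, -1.3, -4.3]
gripper_width: 0.005
```

Request:
drive_tool --linear '[[0,0,8],[0,0,9],[0,0,9],[0,0,9]]' --rotation '[[0,-0.03,0],[0,-0.02,0],[0,-0.02,0],[0,-0.01,0]]' --jaw '[0,0,0,0]'

```text
clock: 5.5
position: [0.5215, 0.0091, 0.0694]
tcp_rot: [[-0.043, -0.173, 0.984], [-0.031, 0.985, 0.172], [-0.999, -0.023, -0.047]]
force: [-14.9, -2.9, 13.0]
gripper_width: 0.01
```

```bash
python3 - <<'E'
from h import *
s=observe();print(s["position"].round(4),s["tcp_rot"].round(3),s["joint_positions"].round(2),s["force"],s["wrist_torque"])
E
```

```text
[0.5215 0.0091 0.0694] [[-0.043 -0.173  0.984]
 [-0.031  0.985  0.172]
 [-0.999 -0.023 -0.047]] [ 0.14  0.66 -0.34  1.91  0.37  0.68  1.31] [-14.85120933  -2.86174029  12.96419377] [-0.33736809  3.43787882  0.1606512 ]
```

Request:
drive_tool --linear '[[0,0,-15],[0,0,-20],[-45,0,-5],[-45,0,0],[-45,0,0],[-45,0,0],[0,0,0]]' --rotation '[[0,-0.02,0],[0,-0.02,0],[0,0,0],[0,0,0],[0,0,0],[0,0,0],[0,0,0]]' --jaw '[0,0,0,20,50,50,50]'

```text
clock: 6.2
position: [0.4906, 0.0105, 0.2617]
tcp_rot: [[0.021, -0.177, 0.984], [-0.017, 0.984, 0.177], [-1.0, -0.02, 0.018]]
force: [0.6, 0.6, 0.2]
gripper_width: 0.301
```

```bash
python3 - <<'E'
from h import *
s=observe();print(s["position"].round(4),s["tcp_rot"].round(3),s["joint_positions"].round(2),s["force"])
ims={n:get_image(n)[:,:,::-1] for n in("side","scene","wrist")}
cv2.imwrite("pics/side5.png",ims["side"][180:330,220:460].repeat(3,0).repeat(3,1))
cv2.imwrite("pics/scene5f.png",ims["scene"]);cv2.imwrite("pics/side5f.png",ims["side"])
cv2.imwrite("pics/scene5.png",ims["scene"][200:330,200:420].repeat(3,0).repeat(3,1))
cv2.imwrite("pics/wrist5.png",ims["wrist"])
E
```

```text
[0.4906 0.0105 0.2617] [[ 0.021 -0.177  0.984]
 [-0.017  0.984  0.177]
 [-1.    -0.02   0.018]] [ 0.27  0.34 -0.47  1.81  0.21  1.01  1.46] [0.63483946 0.60945939 0.23420654]
```

View pics/side5.png

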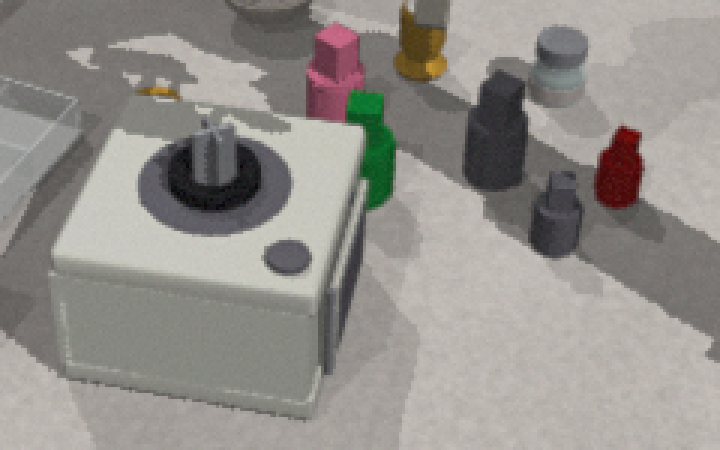

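View pics/wrist5.png

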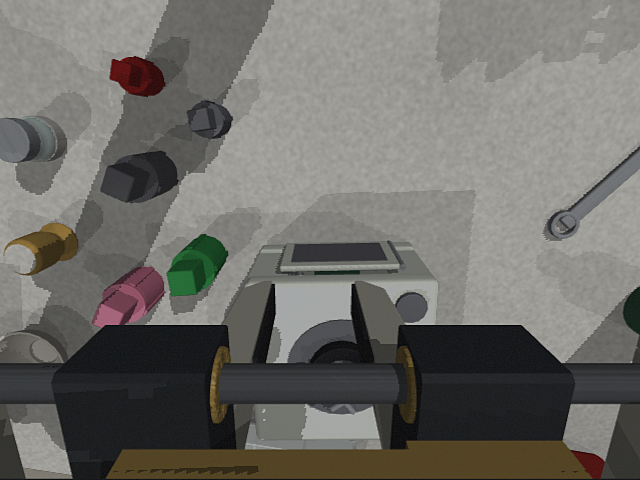

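View pics/scene5.png

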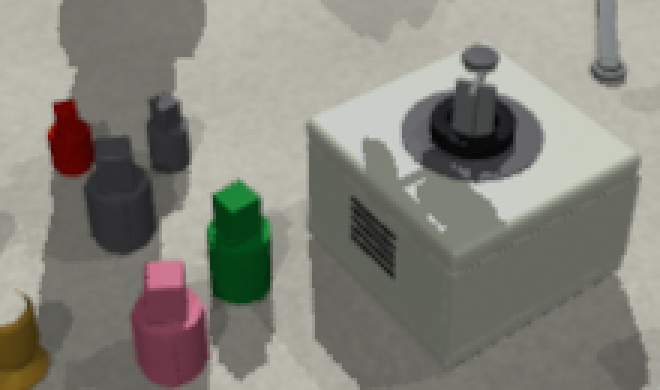

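```bash
python3 - <<'E'
from h import *
im=cv2.imread("pics/wrist5.png");cv2.imwrite("pics/w5c.png",cv2.resize(im[230:340,230:450],None,fx=3.6,fy=3.6,interpolation=cv2.INTER_CUBIC))
im=cv2.imread("pics/wrist5.png");cv2.imwrite("pics/w5d.png",cv2.resize(im[130:220,80:230],None,fx=5,fy=5,interpolation=cv2.INTER_CUBIC))
E
```

```text
(no output)
```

View pics/w5c.png

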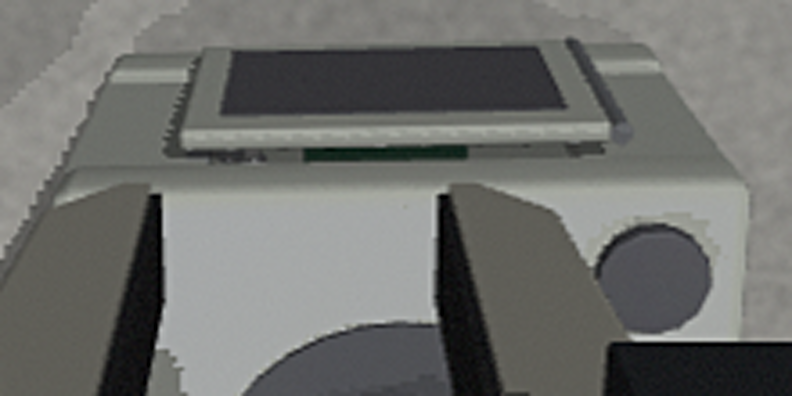

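View pics/w5d.png

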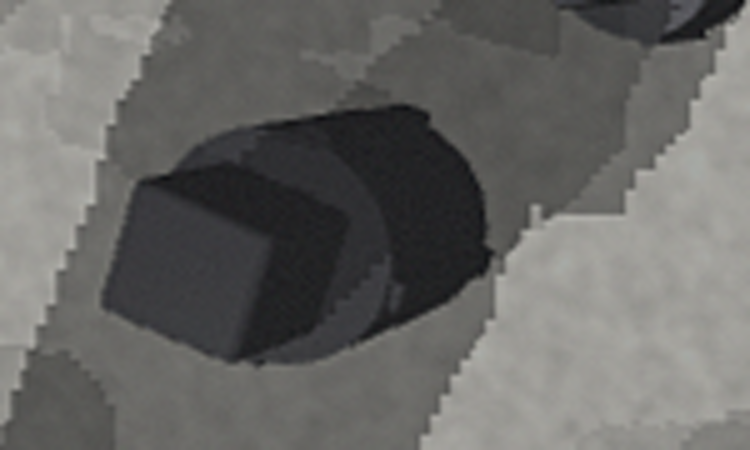

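```bash
python3 - <<'E'
from h import *
np.set_printoptions(precision=4,suppress=True)
s=observe();w=cam("wrist",s)
f=lambda x,y:(230+x/3.6,230+y/3.6)
def seg(a,b,z):
    A,B=onz(w,f(*a),z),onz(w,f(*b),z);d=B-A;print(A,B,np.linalg.norm(d),"yaw",np.arctan2(-d[0],d[1]))
seg((185,130),(608,124),.097)
seg((182,148),(608,141),.097)
seg((70,180),(748,186),.118)
P=[onz(w,(80+x/5,130+y/5),.088) for x,y in((142,182),(272,240),(232,360),(103,305))]
P=np.array(P);print(P,P.mean(0))
for i in range(4):
    d=P[(i+1)%4]-P[i];print(np.linalg.norm(d),np.degrees(np.arctan2(d[1],d[0])))
E
```

```text
[ 0.5346 -0.0147  0.097 ] [0.5137 0.0887 0.097 ] 0.10543341287012144 yaw 0.1996643801404445
[ 0.5395 -0.0147  0.097 ] [0.5181 0.0898 0.097 ] 0.10659594785727584 yaw 0.20239748285828493
[ 0.5439 -0.0388  0.118 ] [0.5159 0.1187 0.118 ] 0.1599426591724044 yaw 0.17585820620031636
[[ 0.4746 -0.1768  0.088 ]
 [ 0.4807 -0.1539  0.088 ]
 [ 0.5034 -0.16    0.088 ]
 [ 0.4976 -0.183   0.088 ]] [ 0.4891 -0.1684  0.088 ]
0.023595648786257965 75.20825671635015
0.02351715559903255 -15.021517573389685
0.02372283214382888 -104.14511493594331
0.02378570908427222 164.6783455753762
```

Request:
drive_tool --linear '[[0,0,0],[0,0,0],[0,0,0],[14,-34,9],[14,-34,9],[14,-34,9],[14,-34,9],[14,-34,9],[0,0,0],[0,0,0]]' --rotation '[[0.147,0.006,0.007],[0.147,0.006,0.007],[0.147,0.006,0.007],[0,0,0],[0,0,0],[0,0,0],[0,0,0],[0,0,0],[0,0,0],[0,0,0]]' --jaw '[55,55,55,55,55,55,55,55,55,55]'

```text
clock: 7.35
position: [0.475, -0.1695, 0.1623]
tcp_rot: [[-0.041, 0.267, 0.963], [0.012, 0.964, -0.267], [-0.999, 0.001, -0.043]]
force: [0.5, 0.3, 0.1]
gripper_width: 0.594
```

```bash
python3 - <<'E'
from h import *
s=observe();print(s["position"].round(4),s["tcp_rot"].round(3),s["joint_positions"].round(2),s["gripper_width"])
im=get_image("wrist")[:,:,::-1];cv2.imwrite("pics/wrist6.png",im);cv2.imwrite("pics/w6c.png",cv2.resize(im[100:330,200:430],None,fx=2.6,fy=2.6,interpolation=cv2.INTER_CUBIC))
E
```

```text
[ 0.475  -0.1695  0.1623] [[-0.041  0.267  0.963]
 [ 0.012  0.964 -0.267]
 [-0.999  0.001 -0.043]] [ 0.5   0.5  -0.3   1.87  0.19  0.85  1.41] 0.5935238355646907
```

View pics/wrist6.png

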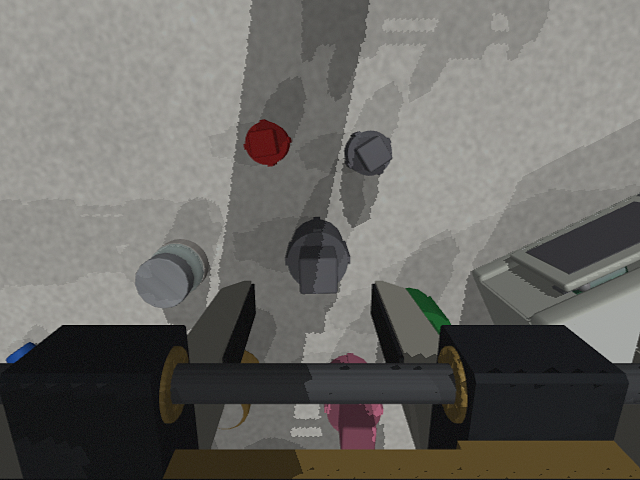

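View pics/w6c.png

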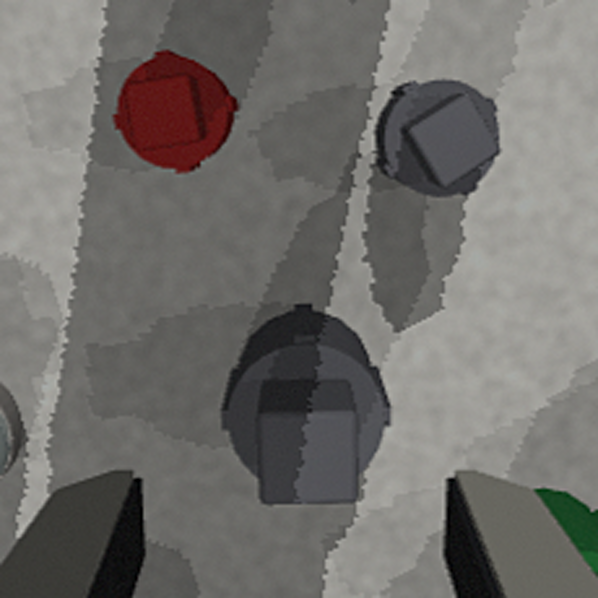

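```bash
python3 - <<'E'
from h import *
np.set_printoptions(precision=4,suppress=True)
s=observe();w=cam("wrist",s)
P=np.array([onz(w,(200+x/2.6,100+y/2.6),.088) for x,y in((258,410),(355,410),(358,502),(261,502))])
c=P.mean(0);print(P,c)
for i in range(4):
    d=P[(i+1)%4]-P[i];print(np.linalg.norm(d),np.degrees(np.arctan2(d[1],d[0])))
R=s["tcp_rot"];print("tool delta mm",1e3*R.T@(np.array([c[0],c[1],.058])-s["position"]))
E
```

```text
[[ 0.4752 -0.1795  0.088 ]
 [ 0.4818 -0.1557  0.088 ]
 [ 0.5063 -0.1613  0.088 ]
 [ 0.4995 -0.1857  0.088 ]] [ 0.4907 -0.1706  0.088 ]
0.02470261234816992 74.47604835291195
0.025041507290212043 -12.880361563085874
0.025287688981690593 -105.5241027784121
0.02502128195740587 165.78119319725587
tool delta mm [103.3871   3.8576  20.3031]
```

Request:
drive_tool --linear '[[0,3,8],[0,1,7],[25,0,0],[25,0,0],[0,0,0]]' --rotation '[[0.01,-0.022,0],[0.01,-0.021,0],[0,0,0],[0,0,0],[0,0,0]]' --jaw '[55,55,55,55,55]'

```text
clock: 7.9
position: [0.496, -0.1639, 0.1124]
tcp_rot: [[0.012, 0.279, 0.96], [-0.001, 0.96, -0.279], [-1.0, 0.002, 0.012]]
force: [-0.4, 0.9, -0.2]
gripper_width: 0.587
```

```bash
python3 - <<'E'
from h import *
np.set_printoptions(precision=4,suppress=True)
s=observe();R=s["tcp_rot"];print(s["position"],R)
print("tool delta mm",1e3*R.T@(np.array([.4905,-.1697,.058])-s["position"]))
E
```

```text
[ 0.496  -0.1639  0.1124] [[ 0.0119  0.279   0.9602]
 [-0.001   0.9603 -0.279 ]
 [-0.9999  0.0024  0.0117]]
tool delta mm [54.3251 -7.2242 -4.3337]
```

Request:
drive_tool --linear '[[10,-5,-3],[15,-1,-1],[15,0,-0.5],[12,0,0],[0,0,0]]' --rotation '[[-0.005,0.006,0],[0,0,0],[0,0,0],[0,0,0],[0,0,0]]' --jaw '[55,55,55,55,55]'

```text
clock: 8.4
position: [0.4945, -0.1679, 0.0623]
tcp_rot: [[0.016, 0.27, 0.963], [-0.002, 0.963, -0.27], [-1.0, 0.003, 0.016]]
force: [-0.2, 0.2, -0.3]
gripper_width: 0.592
```

```bash
python3 - <<'E'
from h import *
np.set_printoptions(precision=4,suppress=True)
s=observe();R=s["tcp_rot"];print(s["position"],R)
print("tool delta mm",1e3*R.T@(np.array([.4905,-.1697,.058])-s["position"]))
im=get_image("wrist")[:,:,::-1];cv2.imwrite("pics/wrist7.png",im[150:400,150:490].repeat(2,0).repeat(2,1))
E
```

```text
[ 0.4945 -0.1679  0.0623] [[ 0.0157  0.2699  0.9627]
 [-0.0018  0.9629 -0.2699]
 [-0.9999  0.0025  0.0156]]
tool delta mm [ 4.2593 -2.8462 -3.4079]
```

View pics/wrist7.png

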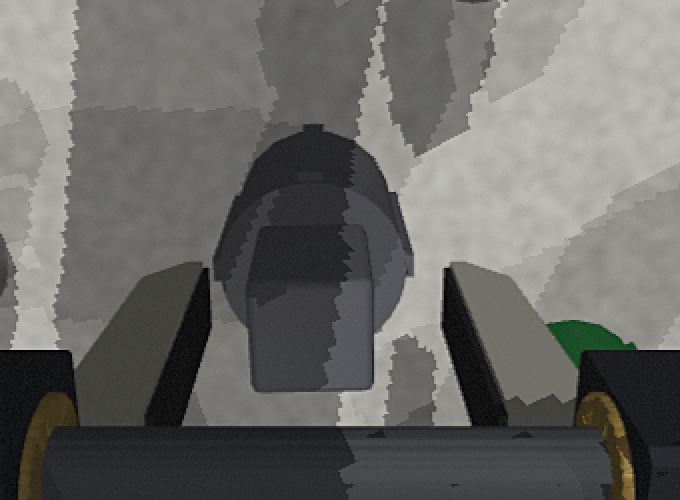

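Request:
drive_tool --linear '[[2,-2,-3],[0,0,0]]' --rotation '[[0,0.012,0],[0,0,0]]' --jaw '[55,55]'

```text
clock: 8.65
position: [0.4924, -0.1695, 0.0621]
tcp_rot: [[0.007, 0.27, 0.963], [0.001, 0.963, -0.27], [-1.0, 0.002, 0.007]]
force: [-0.2, 0.1, -0.9]
gripper_width: 0.591
```

```bash
python3 - <<'E'
from h import *
np.set_printoptions(precision=4,suppress=True)
s=observe();R=s["tcp_rot"];print(s["position"],R)
print("tool delta mm",1e3*R.T@(np.array([.4905,-.1697,.058])-s["position"]))
E
```

```text
[ 0.4924 -0.1695  0.0621] [[ 0.007   0.2699  0.9629]
 [ 0.0005  0.9629 -0.2699]
 [-1.      0.0024  0.0066]]
tool delta mm [ 4.1065 -0.7269 -1.8163]
```

Close now (fingers self-centre in y), slightly lower first.

Request:
drive_tool --linear '[[3,0,-1.5],[0,0,0],[0,0,0],[0,0,0],[0,0,0],[0,0,0],[0,0,0],[0,0,0]]' --rotation '[[0,0.006,0],[0,0,0],[0,0,0],[0,0,0],[0,0,0],[0,0,0],[0,0,0],[0,0,0]]' --jaw '[55,20,15,15,15,15,15,15]' --force 35

```text
clock: 9.45
position: [0.4916, -0.1695, 0.0601]
tcp_rot: [[0.003, 0.27, 0.963], [0.002, 0.963, -0.27], [-1.0, 0.002, 0.003]]
force: [0.2, 0.2, -0.4]
gripper_width: 0.277
```

```bash
python3 - <<'E'
from h import *
np.set_printoptions(precision=4,suppress=True)
s=observe();R=s["tcp_rot"];print(s["position"],R,s["gripper_width"]*93)
im=get_image("wrist")[:,:,::-1];cv2.imwrite("pics/wrist8.png",im[150:400,150:490].repeat(2,0).repeat(2,1))
E
```

```text
[ 0.4916 -0.1695  0.0601] [[ 0.0031  0.2702  0.9628]
 [ 0.0015  0.9628 -0.2702]
 [-1.      0.0023  0.0026]] 25.794073392812034
```

View pics/wrist8.png

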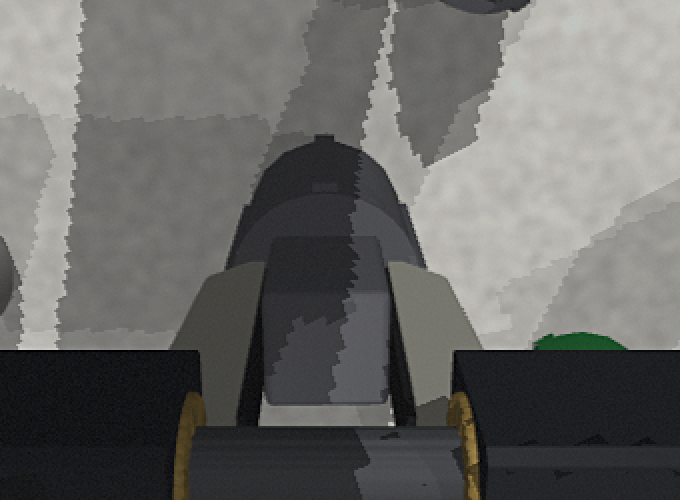

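Request:
drive_tool --linear '[[-20,0,0],[-40,0,0],[-40,0,0],[-40,0,0],[-40,0,0],[0,0,0]]' --rotation '[[0,0,0],[0,0,0],[0,0,0],[0,0,0],[0,0,0],[0,0,0]]' --jaw '[15,15,15,15,15,15]'

```text
clock: 10.1
position: [0.4896, -0.1689, 0.2444]
tcp_rot: [[-0.004, 0.269, 0.963], [0.004, 0.963, -0.269], [-1.0, 0.003, -0.005]]
force: [0.3, 0.2, -1.0]
gripper_width: 0.277
```

```bash
python3 - <<'E'
from h import *
np.set_printoptions(precision=4,suppress=True)
s=observe();R=s["tcp_rot"];print(s["position"],R,s["gripper_width"]*93,s["force"])
ims={n:get_image(n)[:,:,::-1] for n in("side","scene","wrist")}
for n in ims: cv2.imwrite(f"pics/{n}9.png",ims[n])
cv2.imwrite("pics/side9c.png",cv2.resize(ims["side"][170:290,220:420],None,fx=4,fy=4,interpolation=cv2.INTER_CUBIC))
cv2.imwrite("pics/scene9c.png",cv2.resize(ims["scene"][130:280,200:400],None,fx=4,fy=4,interpolation=cv2.INTER_CUBIC))
E
```

```text
[ 0.4896 -0.1689  0.2444] [[-0.004   0.2691  0.9631]
 [ 0.0042  0.9631 -0.2691]
 [-1.      0.003  -0.005 ]] 25.80748256846499 [ 0.2946  0.2153 -0.9751]
```

View pics/side9c.png

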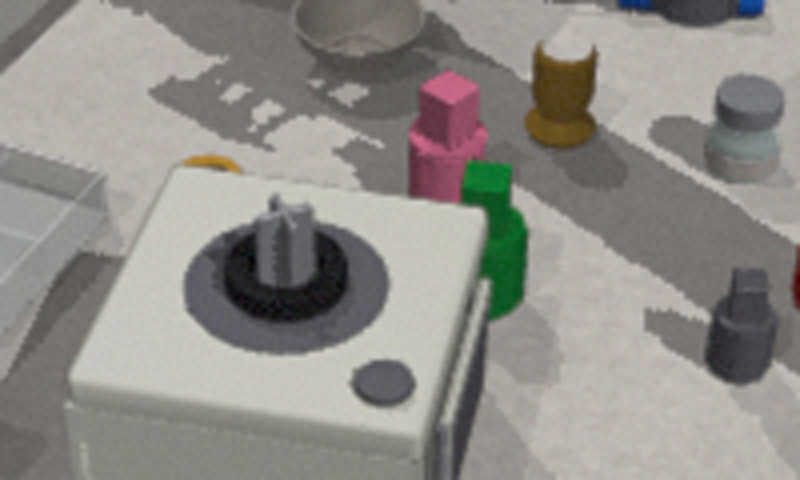

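View pics/scene9c.png

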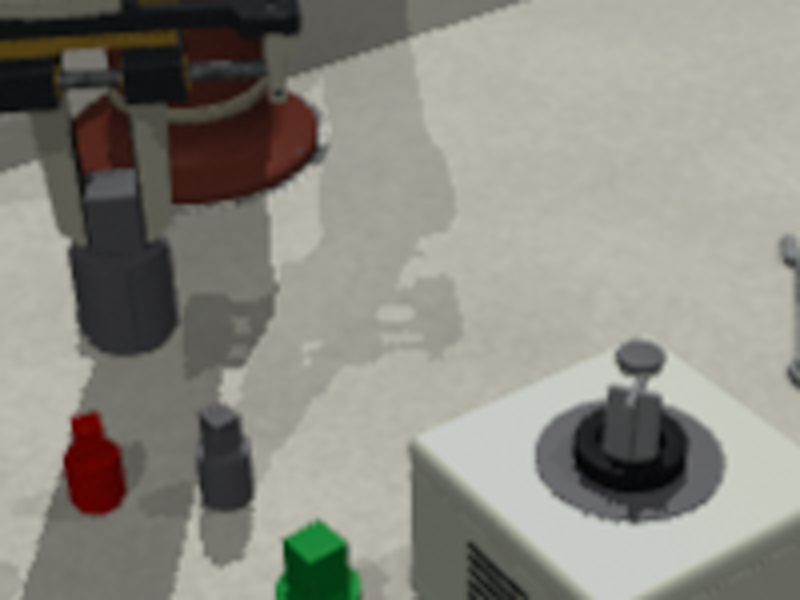

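View pics/wrist9.png

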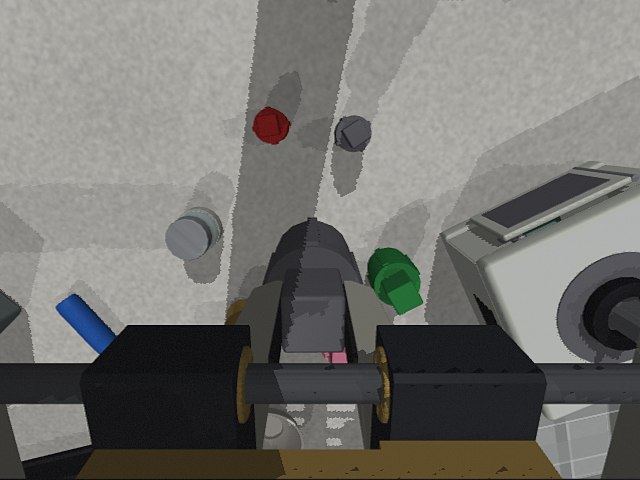

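Request:
drive_tool --linear '[[-3,30,8],[-3,35,9],[-3,35,9],[0,35,9],[0,35,9],[0,15,4],[0,0,0],[0,0,0],[0,0,0],[0,0,0]]' --rotation '[[0,0,0],[0,0,0],[0,0,0],[0,0,0],[0,0,0],[0,0,0],[0.12,0,0],[0.12,0,0],[0.12,0,0],[0.12,0,0]]' --jaw '[15,15,15,15,15,15,15,15,15,15]'

```text
clock: 11.25
position: [0.571, -0.0032, 0.2217]
tcp_rot: [[-0.067, 0.7, 0.711], [0.006, 0.713, -0.701], [-0.998, -0.043, -0.052]]
force: [-0.8, 0.1, -1.0]
gripper_width: 0.279
```

```bash
python3 - <<'E'
from h import *
np.set_printoptions(precision=4,suppress=True)
s=observe();R=s["tcp_rot"];print(s["position"],R,s["gripper_width"]*93,s["force"])
print("yaw",np.degrees(np.arctan2(R[1,1],R[0,1])),"delta",1e3*R.T@(np.array([.6178,.0563,.25])-s["position"]))
ims={n:get_image(n)[:,:,::-1] for n in("side","scene","wrist")}
for n in ims: cv2.imwrite(f"pics/{n}10.png",ims[n])
cv2.imwrite("pics/side10c.png",cv2.resize(ims["side"][130:280,220:420],None,fx=4,fy=4,interpolation=cv2.INTER_CUBIC))
cv2.imwrite("pics/scene10c.png",cv2.resize(ims["scene"][130:280,250:450],None,fx=4,fy=4,interpolation=cv2.INTER_CUBIC))
E
```

```text
[ 0.571  -0.0032  0.2217] [[-0.0672  0.6997  0.7113]
 [ 0.0064  0.7132 -0.701 ]
 [-0.9977 -0.0425 -0.0524]] 25.9683001655777 [-0.8331  0.0857 -1.04  ]
yaw 45.546725441996415 delta [-30.9537  73.9979  -9.8588]
```

View pics/side10c.png

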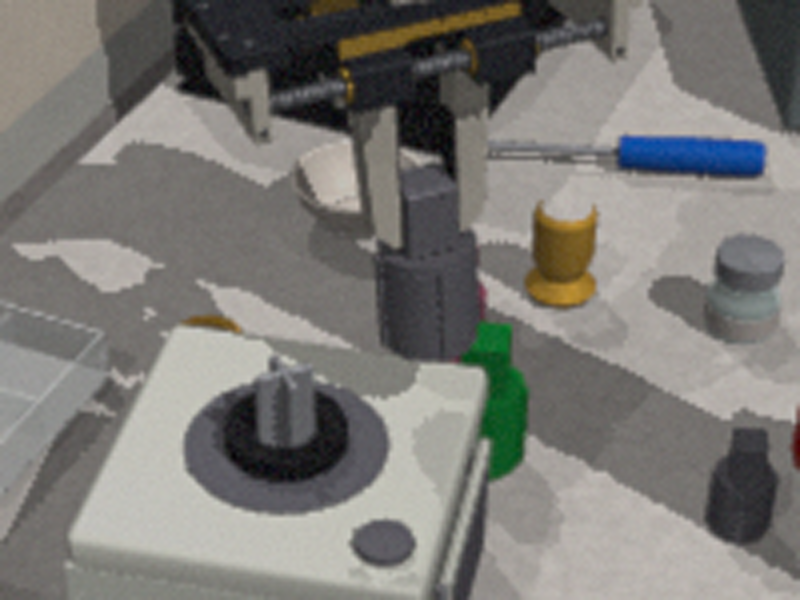

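View pics/wrist10.png

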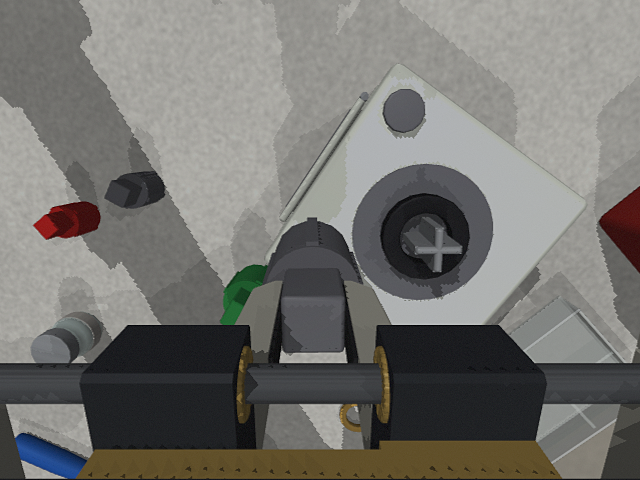

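View pics/scene10c.png

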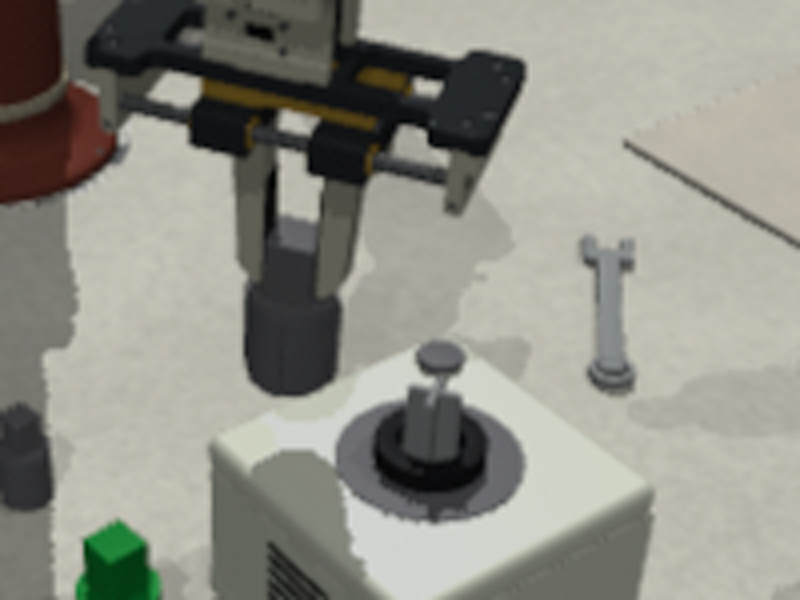

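```bash
python3 - <<'E'
from h import *
im=cv2.imread("pics/wrist10.png");cv2.imwrite("pics/w10c.png",cv2.resize(im[190:310,260:500],None,fx=3.3,fy=3.3,interpolation=cv2.INTER_CUBIC))
cv2.imwrite("pics/w10d.png",cv2.resize(im[215:285,400:480],None,fx=8,fy=8,interpolation=cv2.INTER_CUBIC))
E
```

```text
(no output)
```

View pics/w10d.png

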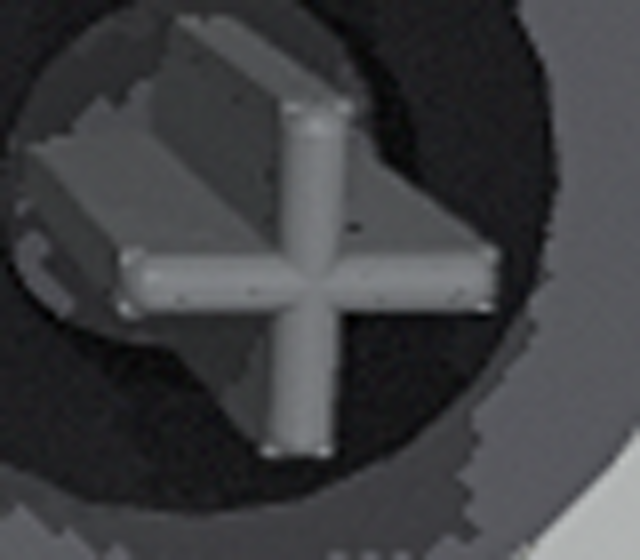

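Request:
drive_tool --linear '[[-20,0,0],[-20,0,0],[0,0,0]]' --rotation '[[0,-0.02,0.02],[0,-0.02,0.02],[0,-0.01,0]]' --jaw '[15,15,15]'

```text
clock: 11.7
position: [0.5733, -0.0049, 0.2648]
tcp_rot: [[0.001, 0.694, 0.72], [-0.001, 0.72, -0.694], [-1.0, 0.0, 0.001]]
force: [-0.1, 0.2, -1.0]
gripper_width: 0.276
```

```bash
python3 - <<'E'
from h import *
np.set_printoptions(precision=4,suppress=True)
s=dict(position=np.array([.571,-.0032,.2217]),tcp_rot=np.array([[-0.0672,0.6997,0.7113],[0.0064,0.7132,-0.701],[-0.9977,-0.0425,-0.0524]]))
w=cam("wrist",s);f=lambda x,y:(400+x/8,215+y/8)
print("c",onz(w,f(310,281),.1665))
for a,b in (((127,283),(497,278)),((318,103),(297,450))):
    A,B=onz(w,f(*a),.165),onz(w,f(*b),.165);d=B-A;print(A,B,np.linalg.norm(d),np.degrees(np.arctan2(d[1],d[0])))
s=observe();R=s["tcp_rot"];print(s["position"],R,"yaw",np.degrees(np.arctan2(R[1,1],R[0,1])))
# side & scene tris: spindle
sc=cam("scene");sd=cam("side")
a=(250+432/4,130+392/4);b=(220+287/4,130+368/4)
print(tri([ray(sc,a),ray(sd,b)]),onz(sc,a,.1665),onz(sd,b,.1665))
E
```

```text
c [0.6164 0.0556 0.1665]
[0.6077 0.0457 0.165 ] [0.6264 0.0658 0.165 ] 0.02748999240008803 46.99460159778798
[0.6069 0.065  0.165 ] [0.6266 0.0463 0.165 ] 0.0270563159131506 -43.480777937634564
[ 0.5733 -0.0049  0.2648] [[ 0.0011  0.6938  0.7201]
 [-0.0007  0.7201 -0.6938]
 [-1.      0.0002  0.0012]] yaw 46.06558434628266
(array([0.6151, 0.055 , 0.1655]), [np.float64(0.000873008441778337), np.float64(0.0008730084417782876)]) [0.6171 0.0547 0.1665] [0.614  0.0553 0.1665]
```

```bash
python3 - <<'E'
from h import *
np.set_printoptions(precision=4,suppress=True)
p=camera_params("wrist");K=p["mtx"];H=p["hand_eye"]
im=cv2.imread("pics/wrist10.png");cv2.imwrite("pics/w10e.png",cv2.resize(im[205:375,240:400],None,fx=4,fy=4,interpolation=cv2.INTER_CUBIC))
for uv in((282,296),(344,296),(346,352),(282,352)):
    d=H[:3,:3]@np.linalg.solve(K,[*uv,1]);o=H[:3,3];print(uv,o+d*(-.028-o[0])/d[0])
# predicted pixel of underside front point / hub
q=lambda X:(lambda c:(K@c)[:2]/c[2])(H[:3,:3].T@(np.array(X)-H[:3,3]))
print(q((-.028,-.013,-.013)),q((-.028,.013,.013)),q((0.006,0,-.023)),q((.06,0,-.023)),q((0.06,0,-.0245)))
E
```

```text
(282, 296) [-0.028  -0.0114 -0.0135]
(344, 296) [-0.028   0.0128 -0.0135]
(346, 352) [-0.028   0.0142  0.0115]
(282, 352) [-0.028  -0.012   0.0115]
[278.0328 297.1566] [342.9636 355.1277] [311.4326 246.5732] [311.6671 219.6351] [311.6647 217.2184]
```

View pics/w10e.png

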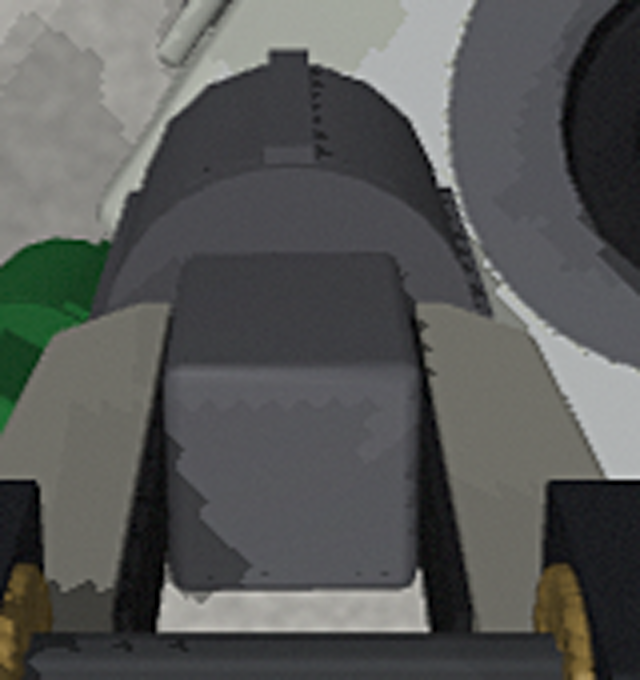

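Request:
drive_tool --linear '[[-2,22,-3],[-2,22,-3],[0,22,-3],[0,0,0]]' --rotation '[[-0.006,0,0],[-0.006,0,0],[0,0,0],[0,0,0]]' --jaw '[15,15,15,15]'

```text
clock: 12.1
position: [0.613, 0.0492, 0.2741]
tcp_rot: [[0.01, 0.685, 0.729], [-0.002, 0.729, -0.685], [-1.0, 0.005, 0.009]]
force: [-0.2, 0.4, -0.4]
gripper_width: 0.277
```

```bash
python3 - <<'E'
from h import *
np.set_printoptions(precision=4,suppress=True)
s=observe();R=s["tcp_rot"];print(s["position"],R,"yaw",np.degrees(np.arctan2(R[1,1],R[0,1])))
print(1e3*R.T@(np.array([.6170,.0554,.24])-s["position"]))
E
```

```text
[0.613  0.0492 0.2741] [[ 0.0099  0.685   0.7285]
 [-0.002   0.7286 -0.685 ]
 [-0.9999  0.0053  0.0085]] yaw 46.76711918444133
[34.085   7.0776 -1.5819]
```

Request:
drive_tool --linear '[[8,5,-1],[8,1,0],[8,0,0],[0,0,0]]' --rotation '[[0,0.006,-0.003],[0,0.002,-0.002],[0,0,0],[0,0,0]]' --jaw '[15,15,15,15]'

```text
clock: 12.5
position: [0.6151, 0.0514, 0.2482]
tcp_rot: [[-0.001, 0.686, 0.727], [-0.003, 0.727, -0.686], [-1.0, -0.003, 0.001]]
force: [-0.9, -1.1, -1.3]
gripper_width: 0.277
```

```bash
python3 - <<'E'
from h import *
np.set_printoptions(precision=4,suppress=True)
s=observe();R=s["tcp_rot"];print(s["position"],R,"yaw",np.degrees(np.arctan2(R[1,1],R[0,1])))
print(1e3*R.T@(np.array([.6170,.0554,.24])-s["position"]))
ims={n:get_image(n)[:,:,::-1] for n in("side","scene")}
for n in ims: cv2.imwrite(f"pics/{n}11.png",ims[n])
cv2.imwrite("pics/side11c.png",cv2.resize(ims["side"][140:260,230:370],None,fx=5,fy=5,interpolation=cv2.INTER_CUBIC))
cv2.imwrite("pics/scene11c.png",cv2.resize(ims["scene"][140:270,290:430],None,fx=4.6,fy=4.6,interpolation=cv2.INTER_CUBIC))
E
```

```text
[0.6151 0.0514 0.2482] [[-0.0012  0.6862  0.7274]
 [-0.0032  0.7274 -0.6862]
 [-1.     -0.0031  0.0013]] yaw 46.667312231611284
[ 8.2233  4.2548 -1.357 ]
```

View pics/side11c.png

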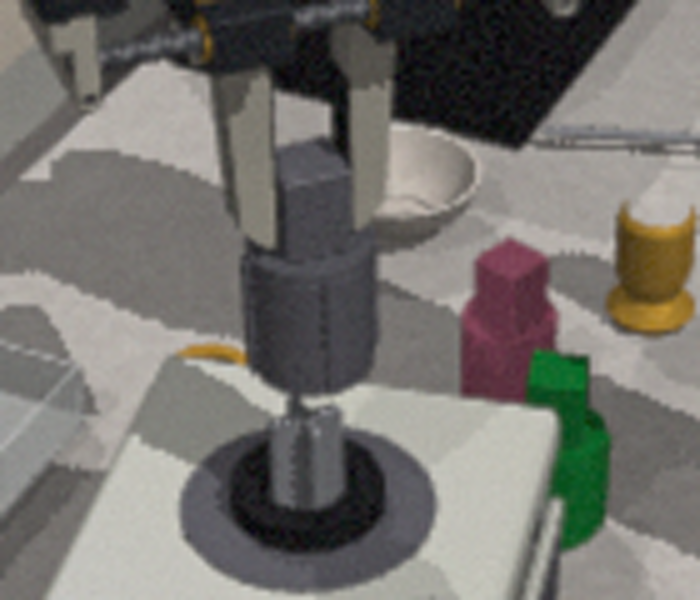

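View pics/scene11c.png

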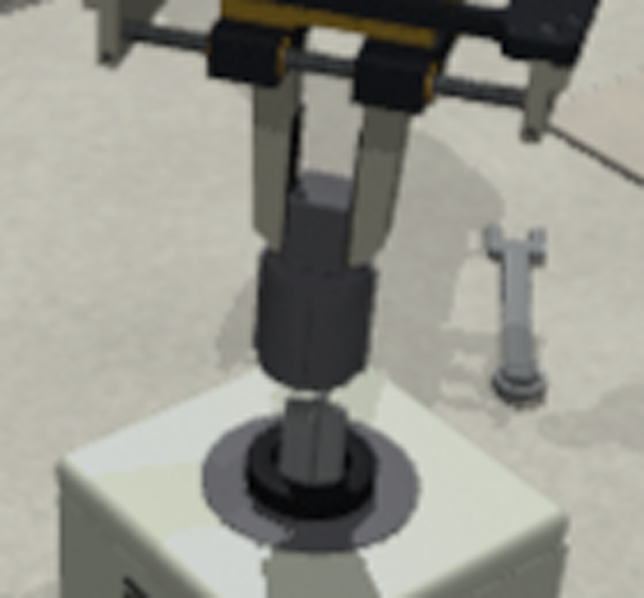

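```bash
python3 - <<'E'
from h import *
np.set_printoptions(precision=2,suppress=True)
s=observe();tcp=s["position"];sc=cam("scene");sd=cam("side")
for n,c,f,o in(("scene",sc,4.6,(290,140)),("side",sd,5,(230,140))):
    g=lambda X:(proj(c,X)-o)*f
    for S in((.6166,.0557),):
        print(n,"spindle z.134",g((*S,.134)),"z.1665",g((*S,.1665)),"z.188",g((*S,.188)),"z.242",g((*S,.242)))
    print("  stem at tcp: z.188",g((tcp[0],tcp[1],.188)),"z.242",g((tcp[0],tcp[1],.242)), "top",g((tcp[0],tcp[1],.276)),"perp 1mm x",g((.6176,.0557,.188))-g((.6166,.0557,.188)),"y",g((.6166,.0567,.188))-g((.6166,.0557,.188)))
E
```

```text
scene spindle z.134 [309.31 460.4 ] z.1665 [314.32 403.54] z.188 [317.76 364.45] z.242 [326.9  260.66]
  stem at tcp: z.188 [308.39 365.96] z.242 [317.16 262.12] top [323.05 192.27] perp 1mm x [1.1  1.26] y [ 2.02 -0.55]
side spindle z.134 [304.35 475.29] z.1665 [302.07 408.85] z.188 [300.5  363.22] z.242 [296.34 242.27]
  stem at tcp: z.188 [307.23 357.36] z.242 [303.35 236.56] top [300.75 155.47] perp 1mm x [-2.42 -0.69] y [-1.21  1.49]
```

Request:
drive_tool --linear '[[0,4,-1.5],[0,0,0],[0,0,0]]' --rotation '[[-0.002,-0.001,0.003],[0,0,0],[0,0,0]]' --jaw '[15,15,15]'

```text
clock: 12.9
position: [0.6181, 0.0551, 0.2504]
tcp_rot: [[0.006, 0.686, 0.728], [-0.001, 0.728, -0.686], [-1.0, 0.003, 0.005]]
force: [-0.4, -0.7, -1.3]
gripper_width: 0.28
```

```bash
cat > st.py <<'E'
from h import *
np.set_printoptions(precision=4,suppress=True)
s=observe();R=s["tcp_rot"];print(s["clock"],s["position"],"yaw",np.degrees(np.arctan2(R[1,1],R[0,1])).round(2),"x",R[:,0],"F",s["force"],"T",s["wrist_torque"])
print("in tool",1e3*R.T@(np.array([.6167,.0549,.24])-s["position"]))
E
python3 st.py
```

```text
12.9 [0.6181 0.0551 0.2504] yaw 46.72 x [ 0.006  -0.0013 -1.    ] F [-0.4091 -0.7259 -1.3008] T [ 0.0362 -0.0035  0.0083]
in tool [10.4013 -1.0967 -0.9611]
```

Request:
drive_tool --linear '[[5,-0.5,-1],[5,0,0],[5,0,0],[4,0,0],[0,0,0]]' --rotation '[[-0.001,0.003,0],[0,0,0],[0,0,0],[0,0,0],[0,0,0]]' --jaw '[15,15,15,15,15]'

```text
clock: 13.4
position: [0.6168, 0.0554, 0.2297]
tcp_rot: [[0.003, 0.685, 0.729], [0.001, 0.729, -0.685], [-1.0, 0.003, 0.002]]
force: [-0.3, 0.5, -1.1]
gripper_width: 0.278
```

```bash
python3 st.py;python3 - <<'E'
from h import *
ims={n:get_image(n)[:,:,::-1] for n in("side","scene")}
cv2.imwrite("pics/side12c.png",cv2.resize(ims["side"][140:260,230:370],None,fx=5,fy=5,interpolation=cv2.INTER_CUBIC))
cv2.imwrite("pics/scene12c.png",cv2.resize(ims["scene"][140:270,290:430],None,fx=4.6,fy=4.6,interpolation=cv2.INTER_CUBIC))
E
```

```text
13.4 [0.6168 0.0554 0.2297] yaw 46.78 x [ 0.0034  0.0008 -1.    ] F [-0.3128  0.4502 -1.1191] T [ 0.0695 -0.0381  0.0097]
in tool [-10.2872  -0.3925   0.2396]
```

View pics/side12c.png

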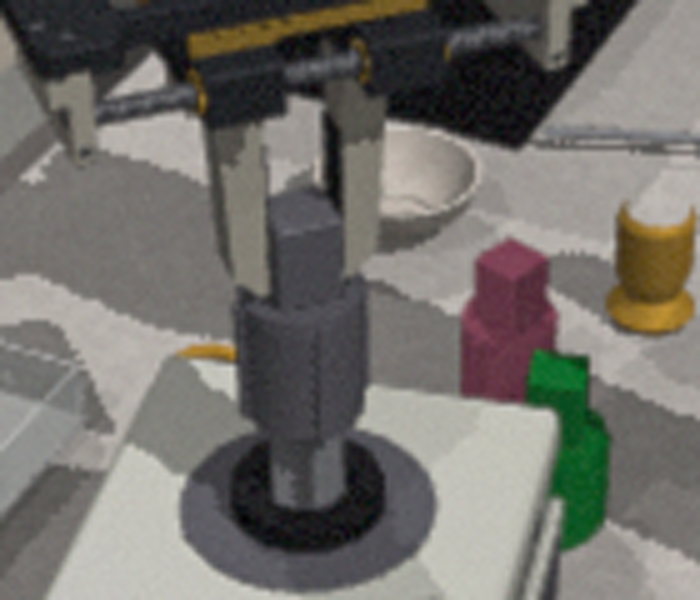

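View pics/scene12c.png

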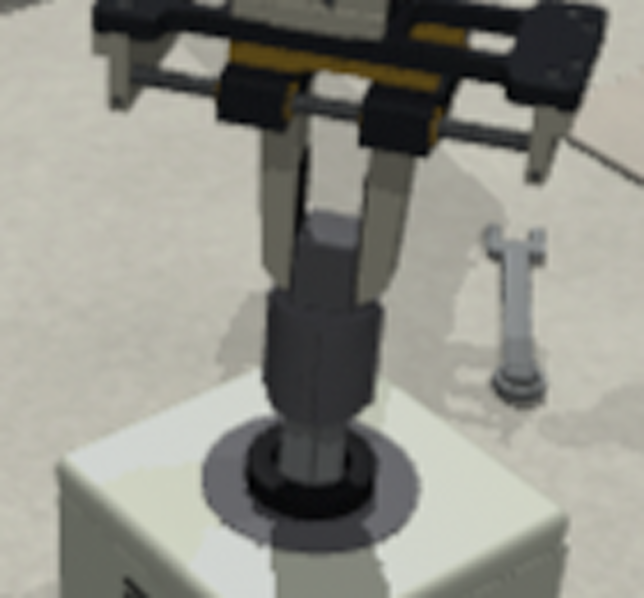

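Request:
drive_tool --linear '[[2,-0.8,0],[3,0,0],[3,0,0],[3,0,0]]' --rotation '[[0,0.002,0],[0,0,0],[0,0,0],[0,0,0]]' --jaw '[15,15,15,15]'

```text
clock: 13.9
position: [0.6174, 0.0549, 0.2196]
tcp_rot: [[0.005, 0.685, 0.729], [0.003, 0.729, -0.685], [-1.0, 0.006, 0.002]]
force: [0.2, 0.7, -1.2]
gripper_width: 0.275
```

```bash
python3 st.py
```

```text
13.9 [0.6174 0.0549 0.2196] yaw 46.77 x [ 0.0054  0.0027 -1.    ] F [ 0.1721  0.6875 -1.1955] T [ 0.0587 -0.0399 -0.0025]
in tool [-20.3752  -0.3707  -0.4542]
```

Request:
drive_tool --linear '[[4,0,0],[4,0,0],[4,0,0],[4,0,0]]' --rotation '[[0,0.002,-0.005],[0,0,0],[0,0,0],[0,0,0]]' --jaw '[15,15,15,15]'

```text
clock: 14.3
position: [0.6174, 0.055, 0.2021]
tcp_rot: [[0.0, 0.685, 0.729], [0.0, 0.729, -0.685], [-1.0, 0.0, -0.0]]
force: [0.8, -0.5, -1.5]
gripper_width: 0.276
```

```bash
python3 st.py
```

```text
14.3 [0.6174 0.055  0.2021] yaw 46.78 x [ 0.0001  0.0003 -1.    ] F [ 0.8195 -0.4582 -1.4753] T [ 0.0549 -0.0695 -0.0087]
in tool [-37.8658  -0.6015  -0.4573]
```

Request:
drive_tool --linear '[[4,0,0],[4,0,0],[4,0,0],[3,0,0]]' --rotation '[[0,0,0],[0,0,0],[0,0,0],[0,0,0]]' --jaw '[15,15,15,15]'

```text
clock: 14.7
position: [0.6175, 0.055, 0.1874]
tcp_rot: [[0.0, 0.685, 0.729], [0.0, 0.729, -0.685], [-1.0, 0.0, 0.0]]
force: [-2.9, 0.1, 6.0]
gripper_width: 0.279
```

```bash
python3 st.py
```

```text
14.7 [0.6175 0.055  0.1874] yaw 46.77 x [ 0.0004  0.0001 -1.    ] F [-2.9401  0.1345  6.0432] T [-0.1123  0.5379 -0.0095]
in tool [-52.5818  -0.5708  -0.4796]
```

Request:
drive_tool --linear '[[3,0,0],[4,0,0],[5,0,0],[5,0,0]]' --rotation '[[0,0,0],[0,0,0],[0,0,0],[0,0,0]]' --jaw '[15,15,15,15]' --force 50

```text
clock: 15.1
position: [0.6175, 0.055, 0.1859]
tcp_rot: [[0.006, 0.686, 0.728], [-0.002, 0.728, -0.686], [-1.0, 0.003, 0.006]]
force: [-8.1, -1.5, 22.2]
gripper_width: 0.278
```

```bash
python3 st.py
```

```text
15.1 [0.6175 0.055  0.1859] yaw 46.72 x [ 0.0062 -0.0017 -1.    ] F [-8.058  -1.4927 22.1919] T [-0.2953  2.142  -0.0149]
in tool [-54.084   -0.4568  -0.2396]
```

```bash
python3 - <<'E'
from h import *
ims={n:get_image(n)[:,:,::-1] for n in("side","scene","wrist")}
cv2.imwrite("pics/side13c.png",cv2.resize(ims["side"][140:300,220:380],None,fx=3.7,fy=3.7,interpolation=cv2.INTER_CUBIC))
cv2.imwrite("pics/scene13c.png",cv2.resize(ims["scene"][140:290,290:440],None,fx=4,fy=4,interpolation=cv2.INTER_CUBIC))
cv2.imwrite("pics/wrist13.png",ims["wrist"])
E
python3 st.py
```

```text
15.25 [0.6175 0.055  0.1859] yaw 46.71 x [ 0.0064 -0.0017 -1.    ] F [-6.8884 -1.4203 20.3662] T [-0.345   2.0594  0.0255]
in tool [-54.0687  -0.427   -0.2227]
```

View pics/side13c.png

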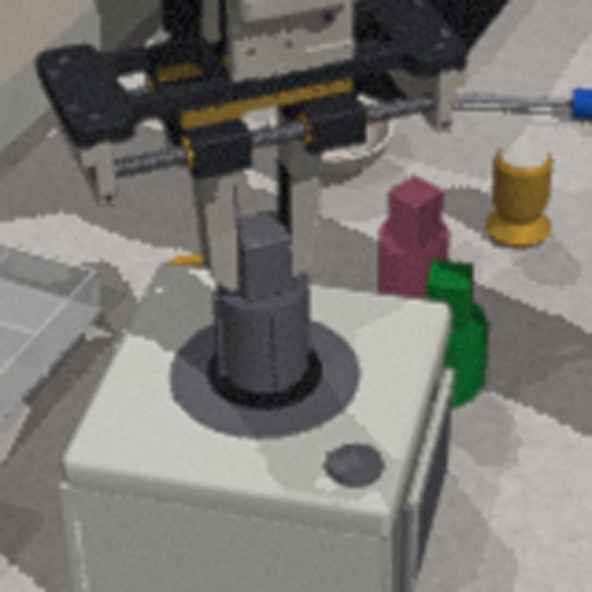

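View pics/scene13c.png

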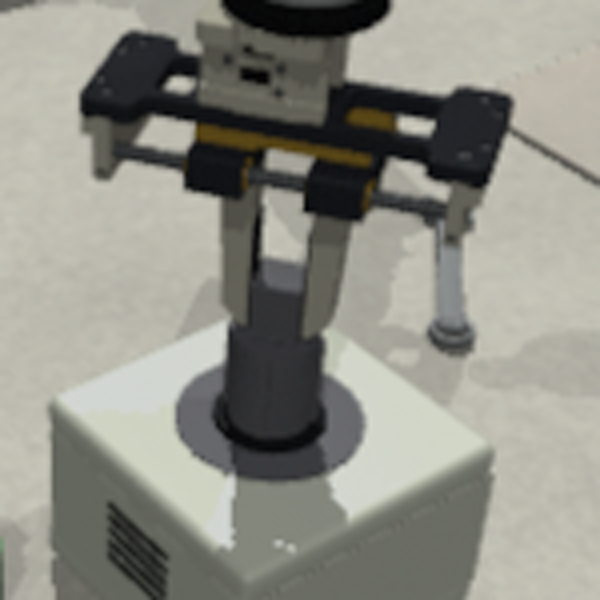

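View pics/wrist13.png

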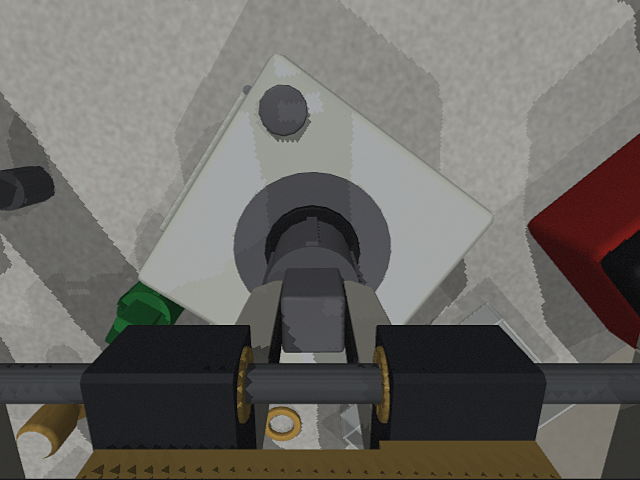

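```bash
python3 -c "
from plant import hand_in,observe
s=observe();print(s['clock'],s['position'],s['force'],s['gripper_width']*93);print(hand_in())"
```

```text
15.25 [0.61750023 0.0549684  0.18593507] [-6.88838234 -1.42030562 20.36617436] 25.701636385662283
the job is handed in; nothing more can be done
None
```

I shut the hatch, fitted the larger grey stem on the spindle and pressed its collar down. I handed the job in at 15.25 s with the stem still held and pressed. No verdict is reported.

- **Hatch:** I pushed it to a hard stop. Its top edge then measured 0.200 rad yaw against about 0.198 rad for the base, so it is shut. It still looks shut in the last side view. A second fit to the base's rounded front edge gave 0.176 rad; I trusted the corner fit over that one. While pushing, the wrist showed about 15 N of upward force, so the gripper body may have touched the knob on the base. I raised the tool, but the force came back to about 13 N, so it was more likely friction on the hatch. Either way it stayed well under 40 N.
- **Stem:** I gripped it at 25.8 mm and turned it to the fins at 46.8°. It slid on with no jamming force.
- **Collar:** The collar stopped with about 20–22 N of downward push. By calculation from the tool height, the stem's underside is about 6 mm above the base's top, which is the collar's full travel. The camera views show it fully down.
- **Final state:** The tool is tilted less than 0.01 rad and was not moving over the last 0.15 s.
- **Disagreement:** The camera estimates of the spindle position differed from each other by about 1–2 mm. The free meshing shows the chosen position was good enough.
- **Other objects:** Nothing looked moved in the views I had. I did not measure their positions again at the end.

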